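# Dispense three chocolates into a gift box

### The job

Stand the open gift box on the table under the dispenser's spout, with its long side running straight out from the spout, and let go of it. Then turn the dispenser's paddle knob clockwise three clicks, no more, taking fresh grips as needed, so that exactly three chocolates drop into the box, and let go of the knob. Leave the filled box standing under the spout and do not disturb the other things on the table.

Things in the scene. Friction and masses are not known exactly. Their poses are not given: they have to be found in the camera images.
- gift_box: The only open box: cream, 120 mm long (its x), 64 mm wide (its y), 50 mm tall, walls and floor 3 mm, no lid, about 0.12 kg. Origin: centre of its underside. It can be gripped from above across its width anywhere along its length; grip it 30 to 35 mm off its middle, on the end that will point away from the dispenser, so that the gripper's body clears the spout.
- dispenser: Dispenser, fixed to the table: navy pedestal, on it a clear round hopper 155 mm across with a red 8-pocket wheel, clear cover on top (172 mm high). Origin: on the table under the wheel's vertical axis; the steel spout points to its -x. On the cover a small black click-spring housing, 45 to 75 mm from the axis on the side away from the spout, reaches 188 mm height.
- drop_point (a point): Point 4 mm above the table, 130 mm from the dispenser's axis towards its -x, where chocolates land; axes as the dispenser's. The gift box belongs with its middle about on this point and its long side along this x axis. Chocolates land within about 30 mm along x and 10 mm along y.
- spout (a point): Middle of the lip of the steel chute, 75 mm above the table (its underside 71 mm), 97 mm from the dispenser's axis; the chute is 50 mm wide with side walls reaching 102 mm height at the lip. Axes as the dispenser's.
- knob_grip (a point): Middle of the black paddle knob on top of the dispenser, on the vertical turning axis, 217 mm above the table. The paddle is an upright blade 74 mm long (this point's x), 14 mm thick (its y), 38 mm tall (198 to 236 mm above the table). Grip it across its thickness from above and turn it clockwise seen from above (its yaw decreases); it takes two or more grasps.
- knob_play (a point): On the axis, 190 mm up (fixed). The knob is loose on its shaft: it turns clockwise up to 1.2 rad almost freely (0.02 N m) before it takes the wheel along; how much of this play is left at the start is unknown, so feel for it or watch the chocolates. Turning back is of no use: the wheel stops at its start position.
- click_wheel (a point): On the axis, 180 mm up (fixed): the brass star wheel that clicks. A click is 0.785 rad of the wheel: resistance rises at once to about 0.4 N m, fades (let go before the crest, it springs back), and after about 0.39 rad the wheel snaps ahead of the knob by itself into the next detent; one chocolate then falls to the spout. The knob then turns freely about 0.39 rad before the next resistance.
- ball_1_center (a point): Centre of gold foil-wrapped chocolate 1, a ball 34 mm across, 20 g, slick. They sit in the pockets of the wheel under the dispenser's clear cover, one per pocket, centre 144 mm above the table, 52 mm from the axis, and come out one per click in the order 1, 2, 3, 4, 5, 6; below 110 mm one has left the wheel.
- ball_2_center (a point): Centre of gold foil-wrapped chocolate 2, a ball 34 mm across, 20 g, slick. As ball_1.
- ball_3_center (a point): Centre of gold foil-wrapped chocolate 3, a ball 34 mm across, 20 g, slick. As ball_1.
- ball_4_center (a point): Centre of gold foil-wrapped chocolate 4, a ball 34 mm across, 20 g, slick. As ball_1.
- ball_5_center (a point): Centre of gold foil-wrapped chocolate 5, a ball 34 mm across, 20 g, slick. As ball_1.
- ball_6_center (a point): Centre of gold foil-wrapped chocolate 6, a ball 34 mm across, 20 g, slick. As ball_1.
- closed_box: Bystander, leave alone: closed gift box with a marbled lid, 120 x 90 x 37 mm; origin: centre of its underside.
- blue_box: Bystander, leave alone: closed blue gift box, 120 x 90 x 37 mm; origin: centre of its underside.
- sanitiser: Bystander, leave alone: clear bottle, 60 mm across, 160 mm tall; origin: centre of its underside.
- mug: Bystander, leave alone: blue mug, 80 mm across, 90 mm tall; origin: centre of its underside.
- ribbon_spool: Bystander, leave alone: red spool, 80 mm across, 40 mm tall; origin: centre of its underside.
- marker: Bystander, leave alone: green marker pen lying down, 18 mm thick, 130 mm long, origin under its middle.
There are look-alikes about, which are no part of the job. What is shaped like the gift_box but green, orange or turquoise is not meant.

How it is judged:
By the outcome, as a careful person would: the job done as asked, in the order asked, and still so for the second after the job is handed in, with the robot touching nothing.
It also fails if it takes over 69 s, if anything falls off the work surface, if the arm or the gripper's body presses on something with over 40 N, if the wrist force passes 120 N, or if a joint passes its speed limit or range.

### The arm

A 6-joint arm with a two-finger parallel gripper is mounted at the origin on the work surface. World frame = base frame: x ahead of the robot, y to its left, z up, the work surface at z = 0. Lengths are in m, angles in degrees, forces in N, time in s.
With the tool pointing down it reaches from about 0.35 to 0.875 m from the base axis. Payload 4.2 kg.
Tool frame: the origin (TCP) lies between the finger pads; the fingertips stand 17 mm ahead of it and the grasp point (between the pads) lies 2 mm behind it; z points along the fingers, y is the line along which they close (so a half turn about z gives the same grasp; the last joint's range is limited). The gripper opens to 87 mm and grips with 3 to 60 N. Pads are 19 mm wide; open, the fingers measure 117 mm over their backs; the gripper's body (75 mm by 190 mm) begins 51 mm behind the grasp point.
Start: joints at [14.817, 22.042, 0.453, 0, -68.411, -14.817], TCP at [0.625, 0, 0.24] pointing down, gripper open.
Joint ranges: [-179.83, 179.83], [-69.29, 118.12], [-61.27, 80.66], [-181.25, 117.63], [-171.15, -9.14], [-177.46, 177.46]. Speed limits (degrees/s): [159.86, 159.86, 180, 180, 180, 180].

### API

Orientations are given as a 3x3 rotation matrix whose columns are the frame's x, y, z axes.
In Python, from station import sense, capture, r, masks_of gives the robot as it stands.
- The arm moves only by the tool apply_moves, never from a script. Its argument "steps" is a list that holds one entry, the list of rows, each a list of 7 numbers: the opening, from 0 (shut) to 1 (fully open), then the shift along the tool's x, y, z in mm, then the turn, a rotation vector about the tool's x, y, z in rad. A call has 1 to 12 rows; each row shifts and turns the commanded pose from where the row before left it, along the tool's axes as they then stand; what a row does not reach is not made up. A row lasts 1/8 s, in which the tool goes at most 62.5 mm and 10.7 degrees, less where a joint would pass 70% of its speed; a pose out of reach is approached as far as the arm can. A call with a gripper value outside its range is refused whole. The fingers move at their own pace and stop on an object; the grip force is fixed at half the most. Time passes only in rows, so rows that do not move let the fingers close. It gives the time, the measured TCP pose, the force and the opening at its end, in the units of the state.
- sense(): the state, without advancing time (a new reading comes with each control period).
- capture(name): name is "scene" or "side" or "wrist"; returns a dict with "color" (400x640x3 uint8, red, green, blue), "vfov" (degrees; the focal length in pixels is half the picture's height over the tangent of half this angle, whatever the lens; pixels are square), "cx", "cy" (the principal point, pixels), "T" (4x4, takes a point from camera to world coordinates). Camera axes: x right, y down, z forward; pixel columns grow to the right and rows downward; lengths in m; the calibration is good to about 2 mm. A picture is of the moment at which its call begins. There is no depth.
- r.finish_job(): hands the job in, once; it reports no verdict.
Trained networks look in a picture, given as the dict that the camera call returned (one of the last four; its "shot" number tells which), for a name from the list of things; names that differ only in an ending like _2 or _b are one class to them, and where a whole thing is asked for, a point or a joint stands for the part that bears it (a point fixed in the world has none). Each returns a list of dicts, best first, with "confidence" (0 to 1); they miss things now and then, are a little off and sometimes report something else, mostly with a low value. They report only what shows in the picture. A call takes as long as a camera call. They do not tell look-alikes from the thing itself.
- masks_of(picture, thing): "pixels" (400x640 bool, what is visible of it) and "box" ([left, top, width, height] in pixels, round what is visible of it).
The state is a dict: "time_s": time; "joints": joint angles; "joint_velocities": joint speeds; "effort": joint torques, N m; "tcp_pos": TCP position; "ee_rot": TCP orientation; "wrist_force": force on the tool from outside, world axes, zero at the start; "moment": the same for the moment, N m; "gripper_width": opening from 0.0 (shut) to 1.0 (fully open).
Only numpy, scipy, OpenCV 4.12 (cv2) and the standard library are available. Lean on these libraries where they do the work, as an engineer would, in place of code of your own. Each camera call takes 0.05 s, during which the arm holds its last target. There are 200 camera calls.

## Working session

There is one attempt and no reset: what is moved stays moved. The work goes in short steps, Python scripts to look and compute and a tool call to move; the robot and the scene stay as the last step left them, time stands still between calls to the robot, and variables do not carry over. Pictures are saved under pics/ and viewed, on a budget of 10 in all, crops included, one or two more only if the job needs it, and the job is handed in when it is done.

Besides the shell and the picture viewer there is one more tool, called after "Emit:" as a command line: name --argument value ..., lists and objects as JSON in quotes. apply_moves: Moves the arm, as the interface text tells. Its arguments: {"type":"object","properties":{"steps":{"type":"array","items":{"type":"array","items":{"type":"array","items":{"type":"number"}}}}},"required":["steps"]}

```bash
mkdir -p pics; ls
cat > h.py <<'E'
import numpy as np, cv2
from station import sense, capture, r, masks_of
def f(p): return 200/np.tan(np.radians(p["vfov"])/2)
def ray(p,u,v):
    T=np.array(p["T"]); d=T[:3,:3]@np.array([(u-p["cx"])/f(p),(v-p["cy"])/f(p),1]); return T[:3,3],d
def onz(p,u,v,z):
    o,d=ray(p,u,v); return o+d*(z-o[2])/d[2]
def proj(p,X):
    T=np.array(p["T"]); c=(np.atleast_2d(X)-T[:3,3])@T[:3,:3]; return c[:,:2]/c[:,2:]*f(p)+[p["cx"],p["cy"]]
def save(p,n): cv2.imwrite(f"pics/{n}.png",p["color"][:,:,::-1])
E
python3 - <<'E'
from h import *
ps={n:capture(n) for n in("scene","side","wrist")}
cv2.imwrite("pics/a.png",ps["scene"]["color"][:,:,::-1])
cv2.imwrite("pics/b.png",np.vstack([cv2.resize(ps[n]["color"],(480,300)) for n in("side","wrist")])[:,:,::-1])
for n,p in ps.items():
  print(n,np.round(p["T"],3).tolist(),p["vfov"],p["cx"],p["cy"])
  for t in("gift_box","dispenser","knob_grip","ball_1_center","spout"):
    try:
      for m in masks_of(p,t)[:8]:
        ys,xs=np.nonzero(m["pixels"]); print(t,round(m["confidence"],2),m["box"],xs.mean().round(1),ys.mean().round(1),np.median(p["color"][ys,xs],0))
    except Exception as e: print(t,e)
E
```

```text
pics
scene [[0.744, 0.542, -0.392, 1.217], [0.669, -0.611, 0.424, -0.606], [-0.009, -0.577, -0.816, 1.458], [0.0, 0.0, 0.0, 1.0]] 49.69846749586555 315.8393400938448 196.42560734673222
gift_box 0.97 [255.4, 252.6, 31.2, 23.8] 269.2 261.9 [20. 82. 76.]
gift_box 0.93 [323.3, 147.6, 17.9, 31.9] 331.6 167.0 [105.  99.  92.]
gift_box 0.59 [366.6, 101.9, 21.6, 30.6] 375.4 116.3 [31.  70.5 33. ]
gift_box 0.55 [239.0, 197.7, 35.2, 33.9] 256.5 215.8 [101.  55.  15.]
gift_box 0.55 [288.8, 184.5, 51.7, 60.5] 317.5 218.7 [99. 81. 79.]
dispenser 0.65 [288.5, 186.7, 55.9, 59.3] 317.9 218.3 [101.  84.  80.]
spout 0.85 [292.4, 186.3, 50.7, 58.0] 317.8 218.2 [98. 81. 78.]
side [[0.891, -0.199, 0.408, 0.009], [-0.454, -0.424, 0.784, -1.065], [0.017, -0.883, -0.468, 0.831], [0.0, 0.0, 0.0, 1.0]] 55.87964859925771 309.0192718816882 198.48567408051292
gift_box 0.94 [262.8, 248.1, 40.0, 27.2] 282.8 261.1 [118.  64.  35.]
gift_box 0.76 [242.9, 200.7, 34.0, 15.5] 259.0 208.7 [127. 121. 108.]
gift_box 0.61 [308.0, 283.5, 49.1, 38.4] 330.9 301.3 [209. 200. 181.]
gift_box 0.56 [330.0, 245.7, 26.2, 36.6] 343.7 
[... 462 characters left out ...]
.0, 0.0, 0.0, 1.0]] 68.04860549105324 328.1685679945342 196.64945233348308
gift_box 0.97 [439.9, 370.5, 20.8, 29.5] 450.4 385.9 [107. 102.  93.]
gift_box 0.91 [286.2, 0.0, 105.4, 69.6] 332.6 23.9 [102. 194. 189.]
gift_box 0.77 [441.0, 69.4, 141.0, 65.3] 510.6 100.0 [182. 113.  69.]
gift_box 0.46 [171.7, 93.1, 21.9, 106.8] 181.2 146.8 [ 79. 133.  90.]
dispenser 0.67 [171.3, 96.0, 23.2, 104.8] 181.2 146.3 [ 79. 133.  90.]
dispenser 0.65 [241.7, 148.0, 211.0, 159.2] 335.9 231.6 [174. 163. 142.]
dispenser 0.32 [312.1, 273.0, 47.0, 24.5] 332.9 285.3 [47. 42. 39.]
knob_grip 0.79 [314.4, 271.7, 50.5, 26.7] 333.9 285.8 [47. 42. 39.]
spout 0.6 [239.7, 149.7, 211.8, 158.5] 335.6 231.7 [174. 163. 142.]
```

View pics/a.png

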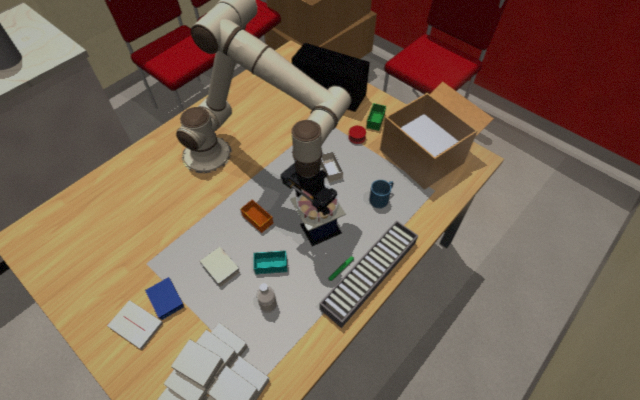

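View pics/b.png

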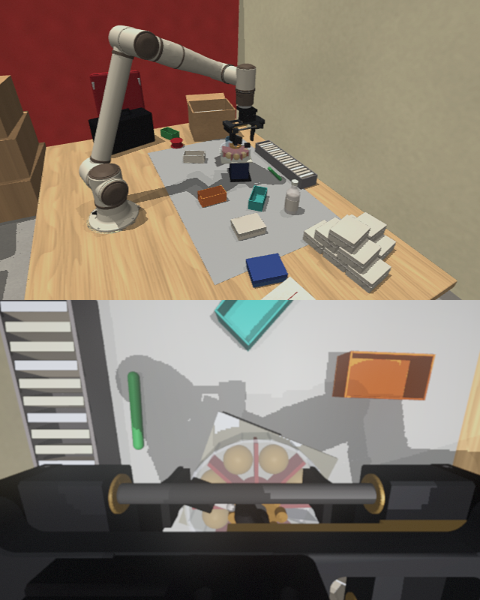

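The cream box is at about (331,167) in scene and (259,208) in side. The dispenser is right under the gripper, so I'll go straight up first.

Emit:
apply_moves --steps '[[[1,0,0,-30,0,0,0],[1,0,0,-40,0,0,0],[1,0,0,-40,0,0,0],[1,0,0,-40,0,0,0]]]'

```text
time_s: 1.4
tcp_pos: [0.6248, -0.0, 0.391]
ee_rot: [[-0.0, -1.0, 0.0], [-1.0, 0.0, 0.0], [-0.0, -0.0, -1.0]]
wrist_force: [0.8, 0.9, -0.6]
gripper_width: 1.001
```

Run:
```python
from h import *
s=sense(); print(np.round(s["ee_rot"],3).tolist(),s["tcp_pos"],s["joints"])
ps={n:capture(n) for n in("scene","side","wrist")}
save(ps["wrist"],"c")
a=cv2.resize(ps["scene"]["color"][130:260,240:400],None,fx=3.5,fy=3.5,interpolation=2)
b=cv2.resize(ps["side"]["color"][150:270,210:370],None,fx=3.5,fy=3.5,interpolation=2)
cv2.imwrite("pics/d.png",cv2.resize(np.vstack([a,b]),(384,600))[:,:,::-1]) if 0 else None
w=np.zeros((455,0,3),np.uint8)
cv2.imwrite("pics/d.png",cv2.resize(np.hstack([cv2.resize(ps["scene"]["color"][130:260,250:380],(400,400),interpolation=2),cv2.resize(ps["side"]["color"][150:280,220:350],(400,400),interpolation=2)]),(800,400))[:,:,::-1])
for n,p in ps.items():
  for t in("gift_box","dispenser","knob_grip","ball_1_center"):
      for m in masks_of(p,t)[:8]:
        ys,xs=np.nonzero(m["pixels"]); print(n,t,round(m["confidence"],2),m["box"],xs.mean().round(1),ys.mean().round(1),np.median(p["color"][ys,xs],0), onz(p,xs.mean(),ys.mean(),{"g":.02,"d":.1,"k":.225,"b":.144}[t[0]]).round(3))
```

```text
[[-0.0, -1.0, 0.0], [-1.0, 0.0, 0.0], [-0.0, -0.0, -1.0]] [ 6.24791570e-01 -3.87180774e-05  3.90982985e-01] [ 1.48164023e+01  1.88382491e+01  1.68272608e+01  2.12091990e-03
 -8.79766966e+01 -1.48182745e+01]
scene gift_box 0.77 [241.6, 199.1, 32.3, 33.7] 256.4 215.6 [100.   52.5  14. ] [ 0.414 -0.084  0.02 ]
scene gift_box 0.73 [252.8, 251.4, 35.9, 23.6] 269.5 262.1 [20. 79. 76.] [ 0.598 -0.192  0.02 ]
scene gift_box 0.68 [329.3, 148.6, 10.7, 32.3] 334.5 169.7 [93. 86. 77.] [0.494 0.298 0.02 ]
scene gift_box 0.56 [365.5, 101.1, 19.8, 31.3] 375.4 116.0 [33. 74. 34.] [0.428 0.67  0.02 ]
side gift_box 0.84 [332.6, 248.9, 24.1, 31.0] 343.7 264.6 [38. 90. 85.] [ 0.604 -0.194  0.02 ]
side gift_box 0.79 [260.7, 247.5, 42.3, 28.3] 282.9 261.2 [120.  65.  36.] [ 0.422 -0.085  0.02 ]
side gift_box 0.73 [245.0, 199.3, 34.1, 19.4] 259.5 209.0 [129. 123. 110.] [0.478 0.297 0.02 ]
side gift_box 0.56 [211.6, 165.4, 24.8, 18.6] 226.0 177.1 [38. 82. 46.] [0.439 0.681 0.02 ]
side dispenser 0.68 [288.9, 182.0, 46.3, 62.8] 314.7 210.9 [99. 85. 69.] [0.62  0.057 0.1  ]
side knob_grip 0.45 [308.4, 177.8, 16.5, 15.1] 314.8 185.4 [21. 21. 21.] [0.604 0.033 0.225]
wrist gift_box 0.82 [305.2, 0.0, 85.4, 84.9] 346.2 36.7 [108. 193. 188.] [ 0.601 -0.199  0.02 ]
wrist gift_box 0.78 [376.0, 279.8, 46.7, 20.1] 395.8 290.8 [116. 111. 103.] [0.497 0.255 0.02 ]
wrist gift_box 0.57 [416.5, 85.2, 83.9, 45.6] 458.3 107.2 [183. 117.  79.] [ 0.412 -0.091  0.02 ]
wrist gift_box 0.42 [324.5, 202.7, 31.8, 41.5] 338.7 222.6 [67. 63. 60.] [0.611 0.114 0.02 ]
wrist dispenser 0.91 [276.4, 137.6, 134.8, 107.0] 340.8 200.1 [178. 165. 144.] [0.61  0.049 0.1  ]
wrist knob_grip 0.87 [322.6, 201.2, 33.2, 43.5] 338.0 221.8 [67. 63. 60.] [0.617 0.041 0.225]
```

View pics/c.png

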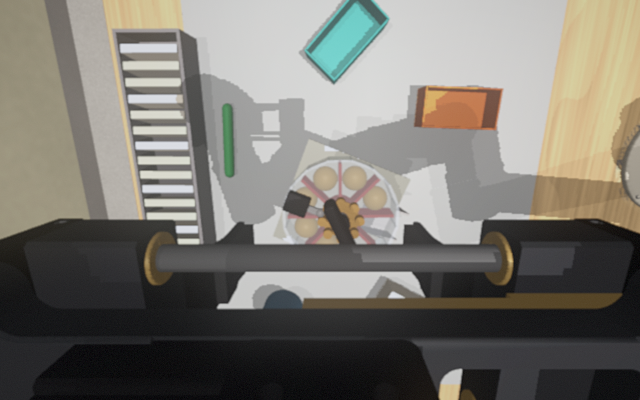

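View pics/d.png

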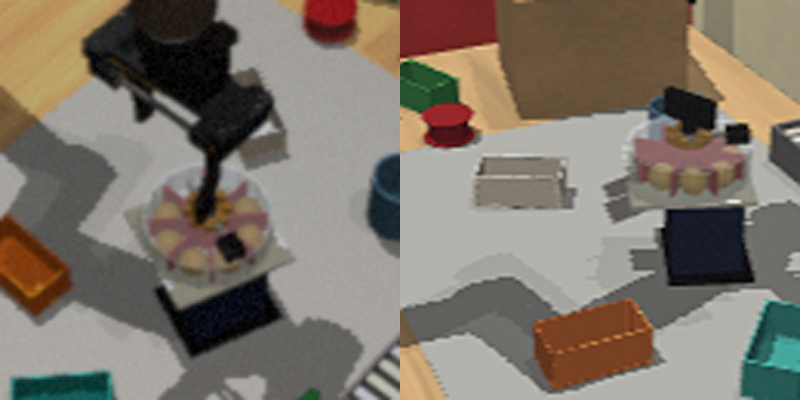

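Emit:
apply_moves --steps '[[[1,-45,12,-5,0,0,0],[1,-45,12,-5,0,0,0],[1,-45,12,-5,0,0,0],[1,-45,12,-5,0,0,0],[1,-40,12,-5,0,0,0],[1,0,0,0,0,0,0],[1,0,0,0,0,0,0]]]'

```text
time_s: 3.02
tcp_pos: [0.565, 0.2198, 0.4145]
ee_rot: [[0.0, -1.0, -0.0], [-1.0, -0.0, -0.0], [0.0, 0.0, -1.0]]
wrist_force: [0.8, 0.3, -0.0]
gripper_width: 1.002
```

Run:
```python
from h import *
p=capture("wrist"); save(p,"e"); 
import pickle; pickle.dump(p,open("e.pkl","wb"))
for t in("gift_box","dispenser","knob_grip"):
      for m in masks_of(p,t)[:6]:
        ys,xs=np.nonzero(m["pixels"]); 
        z={"g":.04,"d":.1,"k":.236}[t[0]]
        R=cv2.minAreaRect(np.c_[xs,ys].astype(np.float32)); c=[onz(p,*q,z) for q in cv2.boxPoints(R)]
        e1,e2=c[1]-c[0],c[2]-c[1]
        print(t,round(m["confidence"],2),m["box"],xs.mean().round(1),ys.mean().round(1),np.median(p["color"][ys,xs],0),"ctr",np.mean(c,0).round(4),"edges",np.linalg.norm(e1).round(3),np.degrees(np.arctan2(e1[1],e1[0])).round(1),np.linalg.norm(e2).round(3),np.degrees(np.arctan2(e2[1],e2[0])).round(1))
```

```text
dispenser 0.82 [222.5, 0.0, 149.8, 121.3] 293.3 50.7 [180. 169. 143.] ctr [0.6121 0.0718 0.1   ] edges 0.202 -180.0 0.162 91.9
knob_grip 0.95 [263.4, 0.2, 41.2, 65.6] 284.8 30.3 [78. 72. 69.] ctr [0.6068 0.0651 0.236 ] edges 0.018 -160.9 0.063 112.6
```

View pics/e.png

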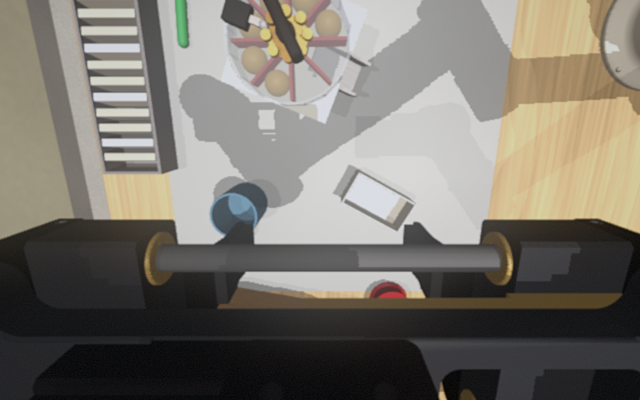

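Emit:
apply_moves --steps '[[[1,45,-6,0,0,0,0],[1,45,-6,0,0,0,0],[1,20,0,0,0,0,0],[1,0,0,0,0,0,0],[1,0,0,0,0,0,0]]]'

```text
time_s: 3.85
tcp_pos: [0.577, 0.1105, 0.4144]
ee_rot: [[0.0, -1.0, -0.0], [-1.0, -0.0, 0.0], [-0.0, 0.0, -1.0]]
wrist_force: [0.3, -0.5, 0.9]
gripper_width: 0.999
```

Run:
```python
from h import *
import pickle
p=capture("wrist"); pickle.dump(p,open("f.pkl","wb"))
q=pickle.load(open("e.pkl","rb"))
# left: dispenser crop x4.. ; right box crop
d=p["color"][30:210,210:410]; b=q["color"][150:240,320:430]
A=cv2.resize(d,(600,540),interpolation=2); B=cv2.resize(b,(200,164),interpolation=2)
c=np.zeros((540,800,3),np.uint8); c[:,:600]=A; c[:164,600:]=B
cv2.imwrite("pics/f.png",c[:,:,::-1])
print(p["T"].round(3).tolist(),sense()["tcp_pos"])
for t in("dispenser","knob_grip"):
      for m in masks_of(p,t)[:2]:
        ys,xs=np.nonzero(m["pixels"]); print(t,m["confidence"],m["box"],onz(p,xs.mean(),ys.mean(),.23))
```

```text
[[-1.0, -0.0, 0.0, 0.576], [-0.0, 0.969, 0.247, 0.042], [-0.0, 0.247, -0.969, 0.559], [0.0, 0.0, 0.0, 1.0]] [0.57697866 0.11080922 0.41435342]
dispenser 0.57 [235.9, 54.7, 140.9, 143.6] [0.60427363 0.04839151 0.23      ]
knob_grip 0.95 [276.0, 99.3, 41.0, 66.7] [0.61138324 0.05270669 0.23      ]
```

View pics/f.png

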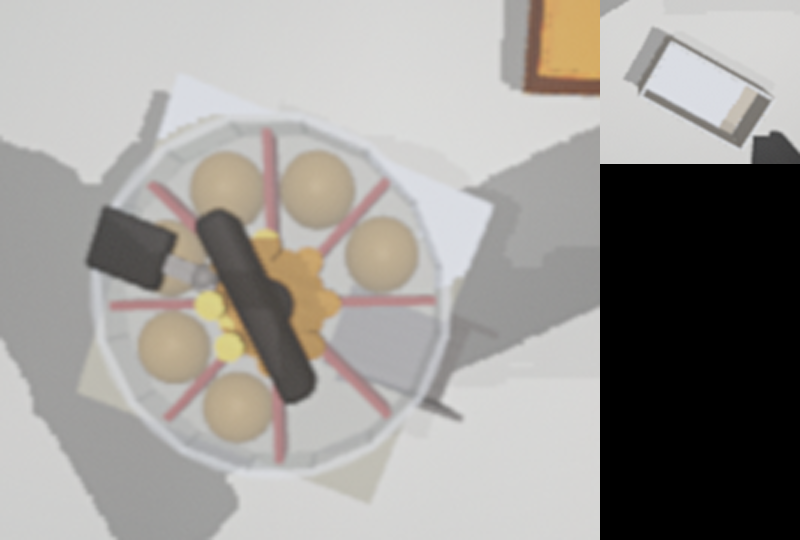

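Emit:
apply_moves --steps '[[[1,-45,20,0,0,0,0],[1,-50,22,0,0,0,0],[1,-50,22,0,0,0,0],[1,-44,22,0,0,0,0],[1,0,0,0,0,0,0],[1,0,0,0,0,0,0]]]'

```text
time_s: 4.75
tcp_pos: [0.4907, 0.2996, 0.4145]
ee_rot: [[0.001, -1.0, 0.0], [-1.0, -0.001, -0.0], [0.0, -0.0, -1.0]]
wrist_force: [-0.7, -0.2, 0.3]
gripper_width: 1.002
```

Run:
```python
from h import *
import pickle
from scipy.optimize import least_squares
p=pickle.load(open("f.pkl","rb"))
px=lambda L:np.array(L,float)/3+[210,30]
balls=px([(227,188),(317,188),(382,253),(173,346),(237,407)]); k0=np.array([3,2,1,5,6])
hous=px([(133,248)]); rim=px([(272,295)]); tips=px([(495,332),(460,417)])
def model(v):
    x,y,th,w=v; R=np.array([[np.cos(th),-np.sin(th)],[np.sin(th),np.cos(th)]])
    def P(r2,z): return proj(p,np.c_[np.atleast_2d(r2)@R.T+[x,y],np.full(len(np.atleast_2d(r2)),z)])
    a=np.pi+w+k0*np.pi/4   # image right=-x,down=+y
    return P(np.c_[np.cos(a),np.sin(a)]*.052*1,.144),P([(.06,0)],.188),P([(0,0)],.172),P([(-.097,-.025),(-.097,.025)],.102)
best=None
for s in(1,-1):
  for ph in range(8):
    def res(v):
        global k0
        m=model(v); return np.r_[(m[0]-balls).ravel(),(m[1]-hous).ravel(),(m[2]-rim).ravel()*.7,(m[3]-tips).ravel()]
    k0=np.array([3,2,1,6,5])*s
    r_=least_squares(res,[.61,.05,np.radians(-20),ph*np.pi/4])
    if best is None or r_.cost<best[0].cost: best=(r_,s)
v=best[0].x; print(best[0].cost,best[1],v[:2],np.degrees(v[2:]),best[0].fun.round(1))
# knob
c=px([(200,228),(232,210),(316,382),(284,402)])
w=[onz(p,*q,.236) for q in c]; print("knob",np.mean(w,0),np.round(w,4).tolist())
m=max(masks_of(capture("side"),"mug"),key=lambda m:m["confidence"],default=None)
q=capture("wrist"); pickle.dump(q,open("g.pkl","wb"))
b=q["color"][80:260,240:440]; cv2.imwrite("pics/g.png",cv2.resize(b,(800,720),interpolation=2)[:600,:,::-1])
for t in("gift_box","mug","ribbon_spool"):
  for m in masks_of(q,t)[:3]:
    ys,xs=np.nonzero(m["pixels"]); print(t,m["confidence"],m["box"],onz(q,xs.mean(),ys.mean(),.03).round(3))
```

```text
887.4935053508729 1 [0.61014078 0.05458285] [-21.58027064   0.72243237] [  1.1   1.1   1.1   0.2   1.1  -0.1  23.5  20.4 -19.4 -19.6  -0.4   0.
   0.8   1.9  -3.4  -2.7  -4.7  -0.6]
knob [0.61043154 0.05412265 0.236     ] [[0.6302, 0.0271, 0.236], [0.6189, 0.0211, 0.236], [0.5904, 0.0805, 0.236], [0.6022, 0.0878, 0.236]]
gift_box 0.63 [298.6, 128.1, 74.6, 65.7] [0.474 0.295 0.03 ]
mug 0.83 [160.1, 143.0, 66.9, 64.9] [0.735 0.312 0.03 ]
mug 0.66 [159.3, 0.5, 156.8, 62.8] [0.629 0.075 0.03 ]
ribbon_spool 0.68 [334.3, 268.5, 42.8, 20.4] [0.437 0.536 0.03 ]
```

View pics/g.png

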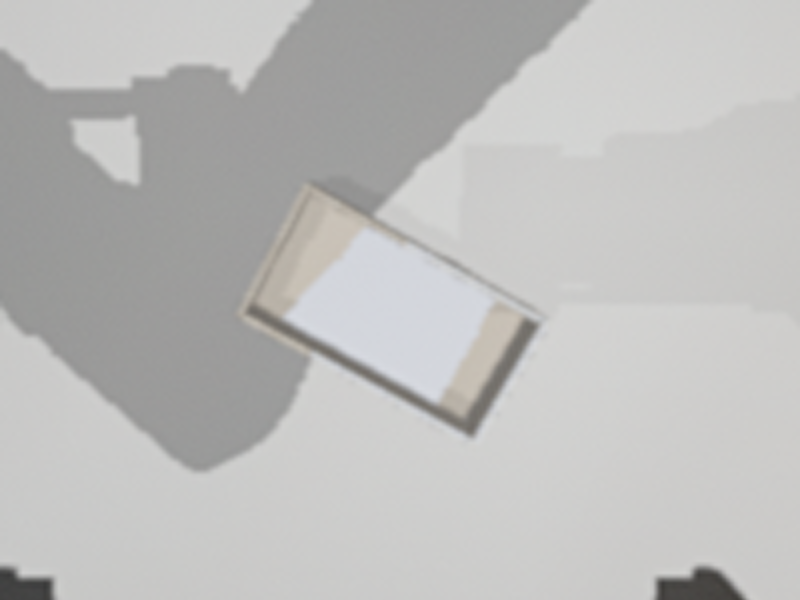

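Run:
```python
from h import *
import pickle
from scipy.optimize import least_squares
p=pickle.load(open("f.pkl","rb")); q=pickle.load(open("g.pkl","rb"))
px=lambda L:np.array(L,float)/3+[210,30]
obs=np.vstack([px([(227,188),(317,188),(382,253),(173,346),(237,407)]),px([(133,248)]),px([(272,295)]),px([(495,332),(460,417)])])
def mod(v):
    x,y,th,w,rt=v; a=np.pi+w+np.array([3,2,1,6,7])*np.pi/4*-1*S
    L=np.vstack([np.c_[.052*np.cos(a),.052*np.sin(a)],[[.06,0],[0,0],[-rt,-.025],[-rt,.025]]])
    R=np.array([[np.cos(th),-np.sin(th)],[np.sin(th),np.cos(th)]])
    return proj(p,np.c_[L@R.T+[x,y],[.144]*5+[.188,.172,.102,.102]])
B=None
for S in(1,-1):
  for k in range(8):
    s=least_squares(lambda v:(mod(v)-obs).ravel(),[.61,.05,-.35,k*.785,.1],loss="soft_l1")
    if B is None or s.cost<B.cost:B=s
v=B.x; x,y,th=v[:3]; print("disp",B.cost,x,y,np.degrees(th),np.degrees(v[3]),v[4],B.fun.round(1))
drop=np.array([x,y])-.13*np.array([np.cos(th),np.sin(th)]); print("drop",drop)
c=np.array([(308,183),(543,318),(472,437),(240,315)])/4+[240,80]
W=np.array([onz(q,*k,.05) for k in c])[:,:2]; e=(W[1]-W[0]+W[2]-W[3])/2; n=(W[3]-W[0]+W[2]-W[1])/2
print("box",W.round(4).tolist(),W.mean(0),np.linalg.norm(e),np.degrees(np.arctan2(e[1],e[0])),np.linalg.norm(n),np.degrees(np.arctan2(n[1],n[0])))
```

```text
disp 66.01781835083877 0.6195405611800356 0.05153659865686054 -20.846006392997644 -10.576173803614008 0.11345280203101517 [ 0.7 -3.8  0.5  1.1 -3.6  4.5 10.5 15.2 17.3 -0.7 -8.6 -2.  -6.3  0.3
  0.6 -1.7 -0.4  0.5]
drop [0.49805033 0.09779807]
box [[0.5094, 0.2377], [0.4091, 0.2942], [0.4383, 0.3466], [0.5392, 0.2928]] [0.47400304 0.29284488] 0.11474172041242156 151.28997277972417 0.061303209944425514 61.24532159245704
```

Run:
```python
from h import *
import pickle
from scipy.optimize import least_squares
p=pickle.load(open("f.pkl","rb"))
px=lambda L:np.array(L,float)/3+[210,30]
obs=np.vstack([px([(227,188),(317,188),(382,253),(173,346),(237,407)]),px([(133,248)]),px([(272,295)]),px([(495,332),(460,417)])])
def mod(v):
    x,y,th,w,rt=v; a=w+np.array([3,2,1,5,6])*np.pi/4*S
    L=np.vstack([np.c_[.052*np.cos(a),.052*np.sin(a)],[[.06,0],[0,0],[-rt,-.025],[-rt,.025]]])
    R=np.array([[np.cos(th),-np.sin(th)],[np.sin(th),np.cos(th)]])
    return proj(p,np.c_[L@R.T+[x,y],[.144]*5+[.188,.172,.102,.102]])
B=None
for S in(1,-1):
  for k in range(8):
    s=least_squares(lambda v:(mod(v)-obs).ravel(),[.61,.05,-.35,k*.785,.1],loss="soft_l1")
    if B is None or s.cost<B.cost:B=s
v=B.x; x,y,th=v[:3]; print("disp",B.cost,x,y,np.degrees(th),np.degrees(v[3]),v[4],B.fun.round(1))
d=np.array([np.cos(th),np.sin(th)]); print("drop",np.array([x,y])-.13*d)
for a in(-.097,.097): print(a)
# spout/tool geometry
pc=px([(180,75),(492,207),(370,500),(80,392)])
W=np.array([onz(p,*k,.10) for k in pc])[:,:2]; print("plate z.1",W.mean(0),[np.degrees(np.arctan2(*(W[(i+1)%4]-W[i])[::-1])).round(1) for i in range(4)])
```

```text
disp 4.420799533096082 0.611907184173354 0.05395820177606953 -21.433386977580792 179.81067169320832 0.10561119401272005 [ 0.3  0.4  0.3 -0.1 -0.  -0.1  0.4 -0.2  0.4 -0.6 -1.9 -0.4 -0.3  2.2
  0.7 -1.2 -0.6  0.9]
drop [0.49089759 0.10146271]
-0.097
0.097
plate z.1 [0.61374523 0.05568629] [np.float64(158.4), np.float64(68.2), np.float64(-21.0), np.float64(-111.4)]
```

Emit:
apply_moves --steps '[[[1,-8.6,44.8,0,0,0,0],[1,0,0,-5,0,0,-0.178],[1,0,0,0,0,0,-0.178],[1,0,0,20,0,0,-0.178],[1,0,0,40,0,0,-0.178],[1,0,0,40,0,0,-0.178],[1,0,0,40,0,0,-0.18],[1,0,0,45,0,0,0],[1,0,0,45,0,0,0],[1,0,0,45,0,0,0],[1,0,0,0,0,0,0],[1,0,0,0,0,0,0]]]'

```text
time_s: 6.55
tcp_pos: [0.4474, 0.3083, 0.1464]
ee_rot: [[0.877, -0.48, 0.003], [-0.48, -0.877, 0.002], [0.001, -0.003, -1.0]]
wrist_force: [-0.1, 0.5, 0.8]
gripper_width: 1.001
```

Run:
```python
from h import *
s=sense(); print(s["tcp_pos"],s["ee_rot"].round(3).tolist() if hasattr(s["ee_rot"],"round") else s["ee_rot"],s["joints"])
p=capture("wrist"); R=np.array(s["ee_rot"]); t=np.array(s["tcp_pos"])
C=p["color"].copy()
# predicted box rim
u=np.array([np.cos(np.radians(151.3)),np.sin(np.radians(151.3))]); n=np.array([-u[1],u[0]]); b=np.array([.474,.2928])
pts=[np.r_[b+i*.06*u+j*.032*n,.05] for i,j in((1,1),(1,-1),(-1,-1),(-1,1))]
cv2.polylines(C,[proj(p,pts).round().astype(np.int32)],True,(255,0,0),1)
cv2.imwrite("pics/h.png",C[:,:,::-1])
```

```text
[0.44744121 0.30834496 0.14638502] [[0.877, -0.48, 0.003], [-0.48, -0.877, 0.002], [0.001, -0.003, -1.0]] [ 51.70413468  19.1258588  -18.69125381   0.06859892 -52.01045863
   9.5733414 ]
```

View pics/h.png

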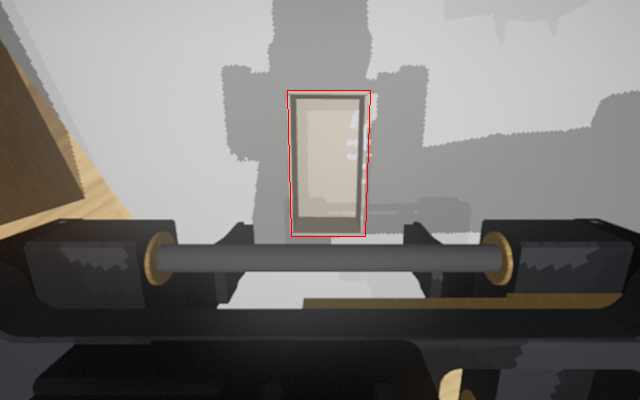

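The predicted rim (red) matches the cream box at (288–370, 91–236) to about 2 px. Descending and closing.

Emit:
apply_moves --steps '[[[1,0,0,35,0,0,0],[1,0,0,35,0,0,0],[1,0,0,25,0,0,0],[1,0,0,11,0,0,0],[1,0,0,0,0,0,0],[0,0,0,0,0,0,0],[0,0,0,0,0,0,0],[0,0,0,0,0,0,0],[0,0,0,0,0,0,0],[0,0,0,0,0,0,0]]]'

```text
time_s: 7.85
tcp_pos: [0.4466, 0.3082, 0.0393]
ee_rot: [[0.877, -0.48, 0.001], [-0.48, -0.877, 0.001], [0.0, -0.002, -1.0]]
wrist_force: [-1.9, 0.3, 5.9]
gripper_width: 0.735
```

Emit:
apply_moves --steps '[[[0,0,0,-10,0,0,0],[0,0,0,0,0,0,-0.129],[0,0,35,0,0,0,0],[0,0,40,0,0,0,0],[0,0,40,0,0,0,0],[0,0,40,0,0,0,0],[0,22,22,0,0,0,0],[0,25,0,0,0,0,0],[0,25,0,0,0,0,0],[0,12,0,0,0,0,0],[0,0,0,0,0,0,0],[0,0,0,0,0,0,0]]]'

```text
time_s: 9.35
tcp_pos: [0.4591, 0.1121, 0.0483]
ee_rot: [[0.932, -0.363, -0.001], [-0.363, -0.932, -0.001], [-0.001, 0.001, -1.0]]
wrist_force: [0.0, 0.3, -1.4]
gripper_width: 0.732
```

Run:
```python
from h import *
s=sense(); R=np.array(s["ee_rot"]); t=np.array(s["tcp_pos"]); print(t,s["gripper_width"],s["wrist_force"])
d=np.array([.4606,.1127,t[2]])-t; print("tool shift mm",(R.T@d*1e3).round(1),"yaw x",np.degrees(np.arctan2(R[1,0],R[0,0])))
```

```text
[0.45909732 0.11205859 0.04834849] 0.7324148237848961 [ 0.02940509  0.26263772 -1.4201904 ]
tool shift mm [ 1.2 -1.1 -0. ] yaw x -21.29563115677749
```

Emit:
apply_moves --steps '[[[0,1.2,-1.1,4,0,0,0],[0,0,0,4,0,0,0],[0,0,0,1,0,0,0],[0,0,0,0,0,0,0]]]'

```text
time_s: 9.85
tcp_pos: [0.4616, 0.1129, 0.0395]
ee_rot: [[0.932, -0.363, -0.0], [-0.363, -0.932, -0.0], [-0.0, 0.0, -1.0]]
wrist_force: [-0.2, 0.6, -0.5]
gripper_width: 0.735
```

Run:
```python
from h import *
p=capture("wrist"); save(p,"i")
```

```text
(no output)
```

View pics/i.png

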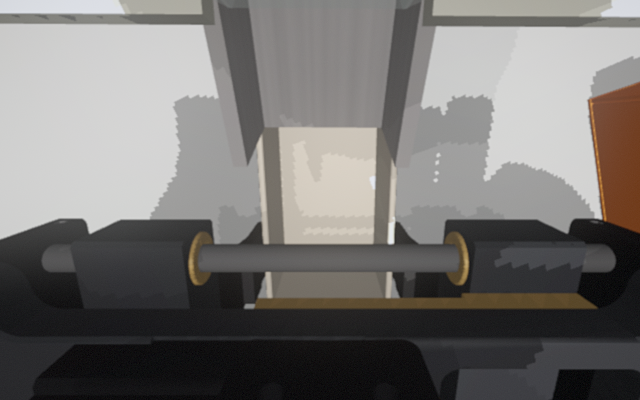

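Box centred under the chute, aligned (chute 265–383, box 262–395 px). Releasing and rising.

Emit:
apply_moves --steps '[[[1,0,0,0,0,0,0],[1,0,0,0,0,0,0],[1,0,0,0,0,0,0],[1,0,0,0,0,0,0],[1,0,0,-15,0,0,0],[1,0,0,-30,0,0,0],[1,0,0,-45,0,0,0],[1,0,0,-45,0,0,0],[1,0,0,-45,0,0,0],[1,0,0,-45,0,0,0],[1,0,0,-45,0,0,0],[1,0,0,0,0,0,0]]]'

```text
time_s: 11.4
tcp_pos: [0.4632, 0.1134, 0.3136]
ee_rot: [[0.932, -0.363, 0.008], [-0.363, -0.932, 0.004], [0.006, -0.007, -1.0]]
wrist_force: [-0.0, -0.2, -1.1]
gripper_width: 0.998
```

Run:
```python
from h import *
p=capture("wrist"); print(sense()["tcp_pos"],sense()["gripper_width"])
u=np.array([.9317,-.3633]); n=np.array([.3633,.9317]); ax=np.array([.611,.0541]); b=ax-.13*u
C=p["color"].copy()
for c,L in(((255,0,0),[(b+i*.06*u+j*.032*n,.05) for i,j in((1,1),(1,-1),(-1,-1),(-1,1))]),((0,0,255),[(ax-.097*u+.025*n,.075),(ax-.097*u-.025*n,.075)]),((0,255,0),[(ax+.037*np.array([np.cos(a),np.sin(a)]),.236) for a in np.radians([115,-65])])):
  cv2.polylines(C,[proj(p,[np.r_[x,z] for x,z in L]).round().astype(np.int32)],True,c,1)
cv2.imwrite("pics/j.png",C[:,:,::-1])
```

```text
[0.46193684 0.11306432 0.31095827] 1.003668299920257
```

View pics/j.png

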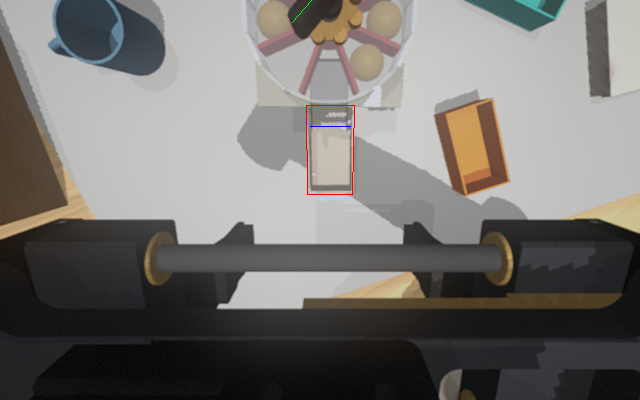

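Box sits as intended (rim matches prediction at 307–354, 105–194). On to the knob.

Emit:
apply_moves --steps '[[[1,40,0,0,0,0,0],[1,40,0,0,0,0,0],[1,40,0,0,0,0,0],[1,40,0,0,0,0,0.12],[1,0,0,0,0,0,0.16],[1,0,0,0,0,0,0.16],[1,0,0,0,0,0,0.16],[1,0,0,0,0,0,0.163],[1,0,0,0,0,0,0],[1,0,0,0,0,0,0]]]'

```text
time_s: 12.7
tcp_pos: [0.6104, 0.0547, 0.3085]
ee_rot: [[0.424, -0.905, -0.002], [-0.905, -0.424, -0.0], [-0.0, 0.002, -1.0]]
wrist_force: [-0.0, -0.0, -0.3]
gripper_width: 0.999
```

```bash
cat > st.py <<'E'
from h import *
s=sense(); R=np.array(s["ee_rot"]); t=np.array(s["tcp_pos"])
d=np.array([.6108,.0541,.222])-t
print("t",s["time_s"],t.round(4),"yaw",np.degrees(np.arctan2(R[1,0],R[0,0])).round(1),"shift",(R.T@d*1e3).round(1),"q",np.round(s["joints"],1),"F",np.round(s["wrist_force"],1),"M",np.round(s["moment"],3),"eff6",np.round(s["effort"][5],3),"g",round(s["gripper_width"],3))
E
python3 st.py
```

```text
t 12.7 [0.6104 0.0547 0.3085] yaw -64.9 shift [ 0.7 -0.3 86.5] q [ 20.2  18.8   5.4  -0.  -76.7   4.9] F [-0.  -0.  -0.3] M [-0.029  0.002  0.005] eff6 0.004 g 0.999
```

Emit:
apply_moves --steps '[[[1,0.7,-0.3,30,0,0,0],[1,0,0,30,0,0,0],[1,0,0,20,0,0,0],[1,0,0,6,0,0,0],[0,0,0,0,0,0,0],[0,0,0,0,0,0,0],[0,0,0,0,0,0,0],[0,0,0,0,0,0,0],[0,0,0,0,0,0,0],[0,0,0,0,0,0,0],[0,0,0,0,0,0,0]]]'

```text
time_s: 14.08
tcp_pos: [0.6113, 0.0542, 0.2235]
ee_rot: [[0.422, -0.906, -0.0], [-0.906, -0.422, -0.0], [-0.0, 0.0, -1.0]]
wrist_force: [0.0, -0.1, 0.6]
gripper_width: 0.285
```

```bash
python3 st.py
```

```text
t 14.075 [0.6113 0.0542 0.2235] yaw -65.0 shift [-0.1  0.5  1.5] q [ 20.2  21.6  -2.6  -0.  -65.8   4.8] F [ 0.  -0.1  0.6] M [0.037 0.027 0.038] eff6 -0.0 g 0.285
```

Not closed yet (25 mm); a few more rows, then feel.

Emit:
apply_moves --steps '[[[0,0,0,0,0,0,0],[0,0,0,0,0,0,0],[0,0,0,0,0,0,0]]]'

```text
time_s: 14.45
tcp_pos: [0.613, 0.0549, 0.2235]
ee_rot: [[0.423, -0.906, 0.004], [-0.906, -0.423, 0.001], [0.001, -0.004, -1.0]]
wrist_force: [5.3, 1.8, -2.3]
gripper_width: 0.157
```

```bash
python3 st.py
```

```text
t 14.45 [0.613  0.0549 0.2235] yaw -65.0 shift [-0.2  2.4  1.5] q [ 20.2  21.6  -2.5   0.  -65.6   4.8] F [ 5.3  1.8 -2.3] M [ 0.321 -1.262  0.016] eff6 -0.001 g 0.157
```

Emit:
apply_moves --steps '[[[0,0,0,0,0,0,0.12],[0,0,0,0,0,0,0]]]'

```text
time_s: 14.7
tcp_pos: [0.613, 0.0549, 0.2236]
ee_rot: [[0.311, -0.95, 0.004], [-0.95, -0.311, 0.001], [-0.0, -0.004, -1.0]]
wrist_force: [5.0, 1.4, -2.1]
gripper_width: 0.155
```

```bash
python3 st.py
```

```text
t 14.7 [0.613  0.0549 0.2236] yaw -71.9 shift [0.1 2.3 1.5] q [ 20.2  21.6  -2.5   0.  -65.6  -2.1] F [ 5.   1.4 -2.1] M [ 0.312 -1.296 -0.037] eff6 -0.127 g 0.155
```

Emit:
apply_moves --steps '[[[0,0,-2,0,0,0,0.1],[0,0,0,0,0,0,0]]]'

```text
time_s: 14.95
tcp_pos: [0.6131, 0.0549, 0.2235]
ee_rot: [[0.216, -0.976, -0.0], [-0.976, -0.216, 0.0], [-0.0, 0.0, -1.0]]
wrist_force: [0.1, 1.3, -0.6]
gripper_width: 0.16
```

```bash
python3 st.py
```

```text
t 14.95 [0.6131 0.0549 0.2235] yaw -77.5 shift [0.2 2.5 1.5] q [ 20.2  21.8  -2.3  -0.  -65.9  -7.7] F [ 0.1  1.3 -0.6] M [ 0.259 -0.089  0.006] eff6 -0.142 g 0.16
```

Emit:
apply_moves --steps '[[[0,0,0,0,0,0,0.12],[0,0,0,0,0,0,0]]]'

```text
time_s: 15.2
tcp_pos: [0.6131, 0.0549, 0.2235]
ee_rot: [[0.099, -0.995, -0.0], [-0.995, -0.099, 0.0], [-0.0, 0.0, -1.0]]
wrist_force: [0.1, 1.8, -0.1]
gripper_width: 0.155
```

```bash
python3 st.py
```

```text
t 15.2 [0.6131 0.0549 0.2235] yaw -84.3 shift [0.5 2.3 1.5] q [ 20.2  21.8  -2.3  -0.  -65.9 -14.5] F [ 0.1  1.8 -0.1] M [ 0.279 -0.108 -0.057] eff6 -0.171 g 0.155
```

Emit:
apply_moves --steps '[[[0,0,0,0,0,0,0.12],[0,0,0,0,0,0,0]]]'

```text
time_s: 15.45
tcp_pos: [0.613, 0.0549, 0.2235]
ee_rot: [[-0.02, -1.0, -0.0], [-1.0, 0.02, 0.0], [-0.0, 0.0, -1.0]]
wrist_force: [-0.1, 1.6, 0.0]
gripper_width: 0.163
```

```bash
python3 st.py
```

```text
t 15.45 [0.613  0.0549 0.2235] yaw -91.1 shift [0.9 2.2 1.5] q [ 20.2  21.8  -2.3  -0.  -65.9 -21.3] F [-0.1  1.6  0. ] M [ 0.36  -0.044  0.12 ] eff6 -0.285 g 0.163
```

Emit:
apply_moves --steps '[[[0,0,0,0,0,0,0.08],[0,0,0,0,0,0,0]]]'

```text
time_s: 15.7
tcp_pos: [0.613, 0.055, 0.2235]
ee_rot: [[-0.1, -0.995, -0.0], [-0.995, 0.1, 0.0], [-0.0, 0.0, -1.0]]
wrist_force: [-0.4, 1.5, 0.4]
gripper_width: 0.157
```

```bash
python3 st.py
```

```text
t 15.7 [0.613  0.055  0.2235] yaw -95.7 shift [1.1 2.1 1.5] q [ 20.2  21.8  -2.3  -0.  -65.9 -25.9] F [-0.4  1.5  0.4] M [0.518 0.032 0.241] eff6 -0.35 g 0.157
```

Emit:
apply_moves --steps '[[[0,0,0,0,0,0,0.08],[0,0,0,0,0,0,0]]]'

```text
time_s: 15.95
tcp_pos: [0.613, 0.0549, 0.2235]
ee_rot: [[-0.18, -0.984, -0.0], [-0.984, 0.18, 0.0], [-0.0, 0.0, -1.0]]
wrist_force: [-0.5, 2.5, -0.5]
gripper_width: 0.159
```

```bash
python3 st.py
```

```text
t 15.95 [0.613  0.0549 0.2235] yaw -100.3 shift [1.2 2.  1.5] q [ 20.2  21.8  -2.3  -0.  -65.9 -30.5] F [-0.5  2.5 -0.5] M [0.53  0.176 0.205] eff6 -0.283 g 0.159
```

Emit:
apply_moves --steps '[[[0,0,0,0,0,0,0.08],[0,0,0,0,0,0,0]]]'

```text
time_s: 16.2
tcp_pos: [0.6129, 0.0549, 0.2235]
ee_rot: [[-0.258, -0.966, -0.0], [-0.966, 0.258, 0.0], [-0.0, 0.001, -1.0]]
wrist_force: [-1.4, 2.6, 1.6]
gripper_width: 0.158
```

```bash
python3 st.py
```

```text
t 16.2 [0.6129 0.0549 0.2235] yaw -105.0 shift [1.3 1.9 1.5] q [ 20.2  21.8  -2.3  -0.  -65.9 -35.1] F [-1.4  2.6  1.6] M [0.656 0.324 0.082] eff6 -0.194 g 0.158
```

Emit:
apply_moves --steps '[[[0,0,0,0,0,0,0.08],[0,0,0,0,0,0,0]]]'

```text
time_s: 16.45
tcp_pos: [0.6129, 0.0548, 0.2235]
ee_rot: [[-0.335, -0.942, -0.001], [-0.942, 0.335, 0.0], [0.0, 0.001, -1.0]]
wrist_force: [-1.3, 1.5, 1.2]
gripper_width: 0.16
```

```bash
python3 st.py
```

```text
t 16.45 [0.6129 0.0548 0.2235] yaw -109.6 shift [1.4 1.7 1.5] q [ 20.2  21.8  -2.3  -0.  -65.9 -39.7] F [-1.3  1.5  1.2] M [ 0.728  0.464 -0.047] eff6 -0.098 g 0.16
```

Emit:
apply_moves --steps '[[[0,0,0,0,0,0,0.08],[0,0,0,0,0,0,0]]]'

```text
time_s: 16.7
tcp_pos: [0.6128, 0.0549, 0.2235]
ee_rot: [[-0.409, -0.913, -0.001], [-0.913, 0.409, 0.0], [0.0, 0.001, -1.0]]
wrist_force: [-2.3, 2.9, 1.2]
gripper_width: 0.16
```

```bash
python3 st.py
python3 - <<'E'
from h import *
for n in("wrist","scene"):
  p=capture(n)
  for m in masks_of(p,"ball_1_center"):
    ys,xs=np.nonzero(m["pixels"]); w=onz(p,xs.mean(),ys.mean(),.144)[:2]-[.613,.0549]
    print(n,round(m["confidence"],2),m["box"],"r",np.hypot(*w).round(3),"ang rel spout",(np.degrees(np.arctan2(w[1],w[0]))-158.7)%360)
E
```

```text
t 16.7 [0.6128 0.0549 0.2235] yaw -114.1 shift [1.5 1.5 1.5] q [ 20.2  21.8  -2.3  -0.  -65.9 -44.3] F [-2.3  2.9  1.2] M [ 0.821  0.589 -0.014] eff6 -0.102 g 0.16
```

Emit:
apply_moves --steps '[[[0,0,0,0,0,0,0.12],[0,0,0,0,0,0,0]]]'

```text
time_s: 17.15
tcp_pos: [0.6129, 0.0549, 0.2235]
ee_rot: [[-0.516, -0.857, -0.001], [-0.857, 0.516, 0.0], [0.0, 0.001, -1.0]]
wrist_force: [-4.0, 3.0, 1.8]
gripper_width: 0.159
```

```bash
python3 st.py
```

```text
t 17.15 [0.6129 0.0549 0.2235] yaw -121.0 shift [1.7 1.4 1.5] q [ 20.2  21.8  -2.3  -0.  -65.9 -51.2] F [-4.   3.   1.8] M [ 0.939  0.881 -0.036] eff6 -0.179 g 0.159
```

Emit:
apply_moves --steps '[[[0,0,0,0,0,0,0.12],[0,0,0,0,0,0,0]]]'

```text
time_s: 17.4
tcp_pos: [0.6128, 0.0549, 0.2235]
ee_rot: [[-0.615, -0.789, -0.001], [-0.789, 0.615, 0.0], [0.0, 0.001, -1.0]]
wrist_force: [-3.4, 3.5, 1.3]
gripper_width: 0.16
```

```bash
python3 st.py
```

```text
t 17.4 [0.6128 0.0549 0.2235] yaw -127.9 shift [1.9 1.1 1.5] q [ 20.2  21.8  -2.3  -0.  -65.9 -58.1] F [-3.4  3.5  1.3] M [ 0.988  0.962 -0.062] eff6 -0.126 g 0.16
```

Emit:
apply_moves --steps '[[[0,0,0,0,0,0,0.1],[0,0,0,0,0,0,0]]]'

```text
time_s: 17.65
tcp_pos: [0.6128, 0.0549, 0.2235]
ee_rot: [[-0.69, -0.724, -0.001], [-0.724, 0.69, 0.0], [0.001, 0.001, -1.0]]
wrist_force: [-2.8, 3.0, 1.0]
gripper_width: 0.159
```

```bash
python3 st.py
```

```text
t 17.65 [0.6128 0.0549 0.2235] yaw -133.6 shift [2.  0.9 1.5] q [ 20.2  21.8  -2.3  -0.  -65.9 -63.8] F [-2.8  3.   1. ] M [ 1.061  0.974 -0.028] eff6 -0.102 g 0.159
```

Emit:
apply_moves --steps '[[[0,0,0,0,0,0,0.1],[0,0,0,0,0,0,0]]]'

```text
time_s: 17.9
tcp_pos: [0.6128, 0.0551, 0.2235]
ee_rot: [[-0.758, -0.652, -0.001], [-0.652, 0.758, 0.0], [0.001, 0.001, -1.0]]
wrist_force: [-2.9, 3.8, 1.3]
gripper_width: 0.158
```

```bash
python3 st.py
```

```text
t 17.9 [0.6128 0.0551 0.2235] yaw -139.3 shift [2.2 0.5 1.5] q [ 20.2  21.8  -2.3  -0.  -65.9 -69.5] F [-2.9  3.8  1.3] M [1.078 1.028 0.252] eff6 -0.38 g 0.158
```

Second engagement about 45° after the first, as expected. Crests should be near −157° and −202°.

Emit:
apply_moves --steps '[[[0,0,1.5,0,0,0,0.1],[0,0,0,0,0,0,0],[0,0,0,0,0,0,0.1],[0,0,0,0,0,0,0]]]'

```text
time_s: 18.4
tcp_pos: [0.6125, 0.0553, 0.2235]
ee_rot: [[-0.873, -0.488, 0.0], [-0.488, 0.873, -0.001], [0.0, -0.001, -1.0]]
wrist_force: [0.2, -1.2, -0.6]
gripper_width: 0.156
```

```bash
python3 st.py
```

```text
t 18.4 [0.6125 0.0553 0.2235] yaw -150.8 shift [ 2.1 -0.2  1.5] q [ 20.2  21.7  -2.5   0.  -65.8 -81.1] F [ 0.2 -1.2 -0.6] M [-0.278 -0.074  0.002] eff6 -0.231 g 0.156
```

Emit:
apply_moves --steps '[[[0,0,0,0,0,0,0.1],[0,0,0,0,0,0,0],[0,0,0,0,0,0,0.1],[0,0,0,0,0,0,0]]]'

```text
time_s: 18.9
tcp_pos: [0.6124, 0.0554, 0.2235]
ee_rot: [[-0.952, -0.305, 0.0], [-0.305, 0.952, -0.001], [-0.0, -0.001, -1.0]]
wrist_force: [-0.9, -2.7, -1.3]
gripper_width: 0.163
```

```bash
python3 st.py
```

```text
t 18.9 [0.6124 0.0554 0.2235] yaw -162.2 shift [ 1.9 -0.7  1.5] q [ 20.3  21.7  -2.5   0.  -65.8 -92.5] F [-0.9 -2.7 -1.3] M [-0.845 -0.272 -0.051] eff6 -0.119 g 0.163
```

Emit:
apply_moves --steps '[[[0,0,0,0,0,0,0.1],[0,0,0,0,0,0,0],[0,0,0,0,0,0,0]]]'

```text
time_s: 19.27
tcp_pos: [0.6124, 0.0555, 0.2235]
ee_rot: [[-0.978, -0.208, 0.0], [-0.208, 0.978, -0.001], [-0.0, -0.001, -1.0]]
wrist_force: [1.6, -3.5, -1.8]
gripper_width: 0.153
```

```bash
python3 st.py
python3 - <<'E'
from h import *
p=capture("wrist"); q=capture("side")
c=np.zeros((560,640,3),np.uint8); c[:256]=p["color"][:256]; c[256:]=cv2.resize(q["color"][145:240,230:430],(640,304),interpolation=2)
cv2.imwrite("pics/k.png",c[:,:,::-1])
E
```

```text
t 19.275 [0.6124 0.0555 0.2235] yaw -168.0 shift [ 1.9 -1.1  1.6] q [ 20.3  21.7  -2.5   0.  -65.8 -98.3] F [ 1.6 -3.5 -1.8] M [-1.023 -0.525  0.053] eff6 0.002 g 0.153
```

View pics/k.png

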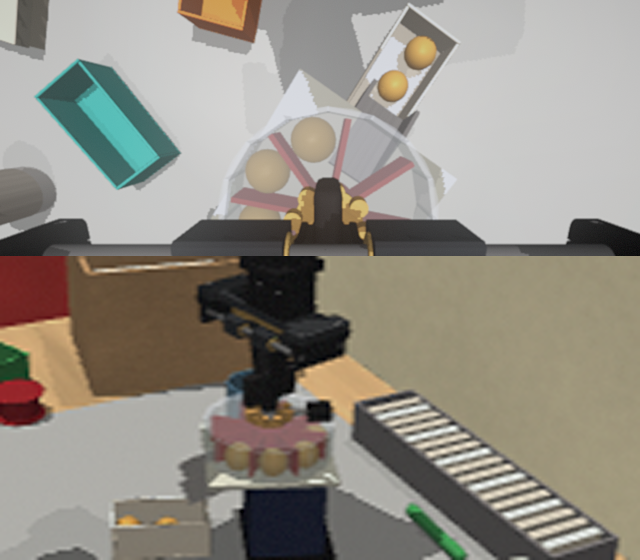

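The wrist view shows exactly two chocolates in the box, at (420,52) and (392,86). One more click to go.

Emit:
apply_moves --steps '[[[0,0,-1,0,0,0,0.12],[0,0,0,0,0,0,0],[0,0,0,0,0,0,0.12],[0,0,0,0,0,0,0]]]'

```text
time_s: 19.88
tcp_pos: [0.6125, 0.0556, 0.2235]
ee_rot: [[-1.0, 0.029, 0.0], [0.029, 1.0, 0.001], [-0.0, 0.001, -1.0]]
wrist_force: [0.7, 0.5, -1.9]
gripper_width: 0.158
```

```bash
python3 st.py
```

```text
t 19.875 [0.6125 0.0556 0.2235] yaw 178.4 shift [ 1.7 -1.5  1.5] q [  20.2   21.7   -2.4   -0.   -65.8 -111.9] F [ 0.7  0.5 -1.9] M [ 0.163 -0.285  0.19 ] eff6 -0.369 g 0.158
```

Emit:
apply_moves --steps '[[[0,0,0,0,0,0,0.1],[0,0,0,0,0,0,0],[0,0,0,0,0,0,0.1],[0,0,0,0,0,0,0]]]'

```text
time_s: 20.38
tcp_pos: [0.6124, 0.0556, 0.2235]
ee_rot: [[-0.974, 0.227, 0.0], [0.227, 0.974, 0.001], [-0.0, 0.001, -1.0]]
wrist_force: [0.6, 2.5, -1.6]
gripper_width: 0.159
```

```bash
python3 st.py
```

```text
t 20.375 [0.6124 0.0556 0.2235] yaw 166.9 shift [ 1.3 -1.8  1.5] q [ 2.020e+01  2.170e+01 -2.400e+00 -1.000e-01 -6.580e+01 -1.233e+02] F [ 0.6  2.5 -1.6] M [ 0.695 -0.212  0.154] eff6 -0.273 g 0.159
```

Emit:
apply_moves --steps '[[[0,0,0,0,0,0,0.1],[0,0,0,0,0,0,0],[0,0,0,0,0,0,0.08],[0,0,0,0,0,0,0]]]'

```text
time_s: 20.88
tcp_pos: [0.6125, 0.0555, 0.2235]
ee_rot: [[-0.917, 0.398, 0.0], [0.398, 0.917, 0.001], [0.0, 0.001, -1.0]]
wrist_force: [0.2, 4.4, -0.5]
gripper_width: 0.16
```

```bash
python3 st.py
cat > cnt.py <<'E'
from h import *
from scipy.ndimage import label
p=capture("wrist"); save(p,"cnt%d"%p["shot"])
u=np.array([.9317,-.3633]); n=np.array([.3633,.9317]); b=np.array([.611,.0541])-.13*u
P=proj(p,[np.r_[b+i*.06*u+j*.03*n,.02] for i,j in((1,1),(1,-1),(-1,-1),(-1,1))]); M=np.zeros((400,640),np.uint8); cv2.fillPoly(M,[P.round().astype(np.int32)],1)
h=cv2.cvtColor(p["color"],cv2.COLOR_RGB2HSV); g=(M>0)&(h[...,1]>90)&(h[...,0]>8)&(h[...,0]<30); k,c=label(g)
print(P.round().tolist(),[((k==i).sum(),np.argwhere(k==i).mean(0).round()[::-1].tolist()) for i in range(1,c+1) if (k==i).sum()>30])
E
python3 cnt.py
```

```text
t 20.875 [0.6125 0.0555 0.2235] yaw 156.5 shift [ 1.  -2.   1.5] q [ 2.020e+01  2.170e+01 -2.400e+00 -1.000e-01 -6.580e+01 -1.337e+02] F [ 0.2  4.4 -0.5] M [ 1.192 -0.077 -0.041] eff6 -0.1 g 0.16
[[351.0, 117.0], [299.0, 119.0], [291.0, -1.0], [349.0, -3.0]] [(np.int64(786), [328.0, 18.0]), (np.int64(321), [322.0, 82.0])]
```

Emit:
apply_moves --steps '[[[0,0,0,0,0,0,0.03],[0,0,0,0,0,0,0],[0,0,0,0,0,0,0],[0,0,0,0,0,0,0],[0,0,0,0,0,0,0],[0,0,0,0,0,0,0]]]'

```text
time_s: 21.68
tcp_pos: [0.6125, 0.0555, 0.2235]
ee_rot: [[-0.904, 0.427, 0.0], [0.427, 0.904, 0.001], [0.0, 0.001, -1.0]]
wrist_force: [-0.7, 5.5, -1.2]
gripper_width: 0.163
```

```bash
python3 st.py; python3 cnt.py; ls pics
```

```text
t 21.675 [0.6125 0.0555 0.2235] yaw 154.7 shift [ 0.9 -2.   1.5] q [ 2.020e+01  2.170e+01 -2.400e+00 -1.000e-01 -6.580e+01 -1.355e+02] F [-0.7  5.5 -1.2] M [ 1.384 -0.085  0.02 ] eff6 -0.018 g 0.163
[[349.0, 116.0], [297.0, 120.0], [286.0, 1.0], [343.0, -4.0]] [(np.int64(851), [326.0, 18.0]), (np.int64(733), [307.0, 60.0]), (np.int64(222), [318.0, 84.0])]
a.png
b.png
c.png
cnt18.png
cnt19.png
d.png
e.png
f.png
g.png
h.png
i.png
j.png
k.png
```

Three chocolates now. Let go of the knob and rise.

Emit:
apply_moves --steps '[[[0.5,0,0,0,0,0,0],[0.5,0,0,0,0,0,0],[0.5,0,0,0,0,0,0],[0.5,0,0,0,0,0,0],[0.5,0,0,0,0,0,0],[0.5,0,0,-20,0,0,0],[0.5,0,0,-40,0,0,0],[0.5,0,0,-40,0,0,0],[0.5,0,0,-40,0,0,0],[0.5,0,0,-20,0,0,0],[0.5,0,0,0,0,0,0],[0.5,0,0,0,0,0,0]]]'

```text
time_s: 23.22
tcp_pos: [0.612, 0.055, 0.382]
ee_rot: [[-0.903, 0.429, -0.002], [0.429, 0.903, -0.0], [0.002, -0.001, -1.0]]
wrist_force: [0.3, -0.0, -0.6]
gripper_width: 0.5
```

```bash
python3 st.py; python3 cnt.py; ls -t pics|head -1
```

```text
t 23.225 [0.612 0.055 0.382] yaw 154.6 shift [  0.3  -1.1 160. ] q [  20.2   17.8   14.2   -0.   -86.5 -135.6] F [ 0.3 -0.  -0.6] M [-0.073 -0.064  0.005] eff6 0.0 g 0.5
[[343.0, 118.0], [307.0, 121.0], [301.0, 42.0], [339.0, 39.0]] [(np.int64(346), [327.0, 53.0]), (np.int64(310), [315.0, 81.0]), (np.int64(107), [322.0, 98.0])]
cnt20.png
```

View pics/cnt20.png

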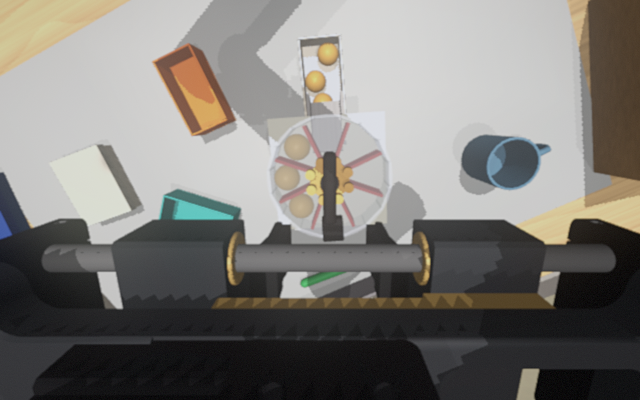

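Three chocolates are in the box at (328,54), (316,81) and (323,99), and three are still in the wheel. The knob is free and the arm is clear, so I'm handing in.

```bash
python3 -c "
from station import r; print(r.finish_job())"
```

```text
the job is handed in; nothing more can be done
None
```

The job is done and handed in at about 23 s on the robot's clock, though no verdict came back. The cream gift box stands under the spout, its long side in line with the spout. I turned the knob clockwise three clicks in one continuous grip, then let go.

**Last checks:**
- **Chocolates:** the final wrist picture shows three in the box and three still in the wheel.
- **Box position:** after I let go of the box, its rim matched the planned position to a pixel or two.
- **Clicks:** the first two resistances and snaps came about 45° apart. The third came where expected, and the knob torque was back near zero before I let go.
- **Robot:** it was raised clear and touching nothing. Bystanders in the last picture looked undisturbed, but the sanitiser and ribbon spool were out of view.

**Disagreements:**
- **Knob centre:** the pictures put it about 2 mm from where the grip felt it. I corrected for this; the side force I read on the knob stayed under about 6 N.
- **Box size:** the network-free corner reading of the box came out about 4% small, which did not affect the grasp.
- **Chocolate detector:** it found nothing when asked, so I counted by colour and by eye.
- **Pictures:** I viewed 12, two over the budget of 10.

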